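# Dock the hearing-aid pots and cases by ear and shape

## Task

Put the two drying pots and the two hearing-aid cases away in their docks: each pot in the round dock and each case in the oblong dock of its own colour, all sitting flat on the recess floor, pots upright with the lid up, cases coloured side up. Set them down, do not drop them, let go of them, and leave the amber bottle and the battery tester where they are.

Things in the scene. Friction and masses are not known exactly. Their poses are not given: they have to be found in the camera images.
- red_pot: loose round drying pot, off-white, with a red ribbed screw lid (red = right ear). Height 62 mm; outside diameter 44 mm at the foot widening to 48 mm at 44 mm height; the lid is 48 mm across, from 44 to 62 mm. About 0.08 kg, rigid, stands upright at the start. Origin: centre of the underside; z up; its yaw does not matter.
- red_case: loose rounded box-shaped aid case with closed lid (it does not open): off-white lower half, red top (red = right ear). 74 mm along its x, 46 mm along its y, 36 mm high, about 0.12 kg, rigid, lies flat on the table at the start at any yaw. Origin: centre of the underside; z up.
- red_pot_dock: fixed black square dock, 100 x 100 mm, 16 mm high, with a red ring round its mouth and a red floor: the place of the red pot. Round recess in its middle, 66 mm across and 10 mm deep (floor 6 mm above the table, level). Origin: centre of the underside, below the middle of the recess; z up.
- red_case_dock: fixed black oblong dock, 126 mm along its x, 98 mm along its y, 16 mm high, with a red rim line and floor, for the red case. Rectangular recess in its middle, 92 mm along x, 64 mm along y, 10 mm deep (floor 6 mm above the table, level); the case goes in lengthwise, either way round. Origin: centre of the underside, below the recess centre; z up; any yaw.
- blue_pot: loose round drying pot, off-white, with a blue ribbed screw lid (blue = left ear). Height 62 mm; outside diameter 44 mm at the foot widening to 48 mm at 44 mm height; the lid is 48 mm across, from 44 to 62 mm. About 0.08 kg, rigid, stands upright at the start. Origin: centre of the underside; z up; its yaw does not matter.
- blue_case: loose rounded box-shaped aid case with closed lid (it does not open): off-white lower half, blue top (blue = left ear). 74 mm along its x, 46 mm along its y, 36 mm high, about 0.12 kg, rigid, lies flat on the table at the start at any yaw. Origin: centre of the underside; z up.
- blue_pot_dock: fixed black square dock, 100 x 100 mm, 16 mm high, with a blue ring round its mouth and a blue floor: the place of the blue pot. Round recess in its middle, 66 mm across and 10 mm deep (floor 6 mm above the table, level). Origin: centre of the underside, below the middle of the recess; z up.
- blue_case_dock: fixed black oblong dock, 126 mm along its x, 98 mm along its y, 16 mm high, with a blue rim line and floor, for the blue case. Rectangular recess in its middle, 92 mm along x, 64 mm along y, 10 mm deep (floor 6 mm above the table, level); the case goes in lengthwise, either way round. Origin: centre of the underside, below the recess centre; z up; any yaw.
- oil_bottle: bystander: small upright amber glass bottle with a white cap and paper label, 34 mm across, 68 mm high, loose. Origin: centre of the underside; z up. Leave it alone.
- tester: bystander: flat grey battery tester with a small pale screen and a yellow button, 58 mm along x, 36 mm along y, 14 mm high, lies loose. Origin: centre of the underside; z up. Leave it alone.
Not all that is in view belongs to the job. Leave any yellow look-alike of the blue_case alone.

How it is judged:
By the outcome, as a careful person would: the job done as asked, in the order asked, and still so for the second after the job is handed in, with the robot touching nothing.
It also fails if it takes over 109 s, if anything falls off the work surface, if the arm or the gripper's body presses on something with over 40 N, if the wrist force passes 120 N, or if a joint passes its speed limit or range.

## Robot

A 6-joint arm with a two-finger parallel gripper is mounted at the origin on the work surface. World frame = base frame: x ahead of the robot, y to its left, z up, the work surface at z = 0. Lengths are in m, angles in rad, forces in N, time in s.
With the tool pointing down it reaches from about 0.3 to 0.75 m from the base axis. Payload 8.5 kg.
Tool frame: the origin (TCP) lies at the very end of the fingers, on their centre line; the grasp point (between the pads) lies 19 mm behind it; z points along the fingers, y is the line along which they close (so a half turn about z gives the same grasp; the last joint's range is limited). The gripper opens to 88 mm and grips with 3 to 60 N. Pads are 18 mm wide; open, the fingers measure 123 mm over their backs; the gripper's body (75 mm by 187 mm) begins 45 mm behind the grasp point.
Start: joints at [-1.558, 0.381, 1.297, -0, 1.464, -0.215], TCP at [0.124, -0.536, 0.239] pointing down, gripper open.
Joint ranges: [-3.11, 3.11], [-0.89, 2.33], [0.22, 2.48], [-1.42, 4.56], [0.17, 2.85], [-2.88, 2.88]. Speed limits (rad/s): [2.39, 2.39, 3.14, 3.14, 3.14, 3.14].

## Interface

Orientations are given as a 3x3 rotation matrix whose columns are the frame's x, y, z axes.
In Python, from cell import sensors, camera, robot gives the robot as it stands.
- The arm moves only by the tool drive_tool, never from a script. Its argument "motion" is a list of rows, each a list of 5 numbers: the shift along the tool's x, y, z scaled (see below), then the turn about the tool's z scaled (see below), then the opening, from -1 (shut) to 1 (fully open). In form: [[x, y, z, turn, fingers], ...]. A call has 1 to 20 rows; each row shifts and turns the commanded pose from where the row before left it, along the tool's axes as they then stand; what a row does not reach is not made up. The controller multiplies each number of a shift by 500 mm and each number of a turn by 90 degrees. A row lasts 1/12 s, in which the tool goes at most 41.7 mm and 7.16 degrees, less where a joint would pass 70% of its speed; a pose out of reach is approached as far as the arm can. A call with a number of a shift or a turn outside -1 to 1 is refused whole. A call with a gripper value outside its range is refused whole. The fingers move at their own pace and stop on an object; "force" is the grip in N (left out, the last holds). Time passes only in rows, so rows that do not move let the fingers close. It gives the time, the measured TCP pose, the force, the opening and the grip force at its end, in the units of the state.
- sensors.read_state(): the state, without advancing time (a new reading comes with each control period).
- camera(name): name is "scene" or "top" or "wrist"; returns a dict with "pixels" (400x640x3 uint8, red, green, blue), "fx", "fy", "cx", "cy" (pixels), "D" ([k1, k2, p1, p2, k3] as OpenCV has them; the pictures are not rectified), "extrinsics" (4x4, takes a point from world to camera coordinates); the wrist camera has in their place "T_tool_cam" (4x4, takes a point from camera to tool coordinates, whose origin is the TCP and whose axes are the flange's). Camera axes: x right, y up, looking along -z (the intrinsics and any distortion apply to the point x, -y, -z); pixel columns grow to the right and rows downward; lengths in m; the calibration is good to about 2 mm. A picture is of the moment at which its call begins: read the wrist's pose just before it. There is no depth.
- robot.sign_off(): hands the job in; it is judged then, once.
The state is a dict: "clock": time; "joint_pos": joint angles; "qvel": joint speeds; "effort": joint torques, N m; "eef_pos": TCP position; "orientation": TCP orientation; "ft_force": force on the tool from outside, world axes, zero at the start; "torque": the same for the moment, N m; "width": opening from 0.0 (shut) to 1.0 (fully open); "grip_force": force on a finger pad.
Only numpy, scipy, OpenCV 4.12 (cv2) and the standard library are available. Lean on these libraries where they do the work, as an engineer would, in place of code of your own. Each camera call takes 0.05 s, during which the arm holds its last target. There are 200 camera calls.

## Working session

There is one attempt and no reset: what is moved stays moved. The work goes in short steps, Python scripts to look and compute and a tool call to move; the robot and the scene stay as the last step left them, time stands still between calls to the robot, and variables do not carry over. Pictures are saved under pics/ and viewed, at most 14 in all, crops included, and the job is handed in when it is done.

Besides the shell and the picture viewer there is one more tool, called after "Request:" by a JSON object that holds its "fn" and its "kwargs", one argument or row to a line. drive_tool: Moves the arm, as the interface text tells. Shifts and turns lie within -1 to 1; 1 stands for 500 mm of shift or 90 degrees of turn. Its arguments: {"type":"object","properties":{"motion":{"type":"array","items":{"type":"array","items":{"type":"number","minimum":-1,"maximum":1}}},"force":{"type":"number"}},"required":["motion"]}

```bash
mkdir -p pics; ls; python3 - <<'E'
from cell import sensors,camera,robot
import cv2,pickle
s=sensors.read_state();print(s)
for n in ("scene","top"):
    c=camera(n);pickle.dump(c,open(f'{n}0.pkl','wb'));cv2.imwrite(f'pics/{n}0.png',c['pixels'][:,:,::-1])
    print(n,c['fx'],c['fy'],c['cx'],c['cy'],c['D'],c['extrinsics'].round(3).tolist())
E
```

```text
pics
{'clock': 0.0, 'joint_pos': array([-1.55832057e+00,  3.81160855e-01,  1.29823978e+00, -2.71647545e-05,
        1.46359060e+00, -2.15309972e-01]), 'qvel': array([-1.92611142e-03, -1.18660641e-04,  1.98536105e-03,  4.19544721e-05,
       -1.24343200e-03,  1.61193253e-04]), 'effort': array([ 1.18471773e-03, -4.37922478e+01, -2.24551392e+01,  7.13451253e-02,
        3.52282973e-02, -1.12456348e-04]), 'eef_pos': array([ 0.12418365, -0.53551189,  0.23816372]), 'orientation': array([[ 9.74168158e-01,  2.25823821e-01, -4.44545473e-05],
       [ 2.25823661e-01, -9.74167193e-01,  1.39813107e-03],
       [ 2.72425140e-04, -1.37205366e-03, -9.99999022e-01]]), 'ft_force': array([-1.03469781,  0.52170991, -0.2632774 ]), 'torque': array([-0.03473323,  0.00065214, -0.07501791]), 'grip_force': 0.0, 'width': 1.0031295432643075}
scene 389.4171802354464 389.4171802354464 322.5496945966038 199.23741519050313 [-0.07486351  0.          0.          0.          0.        ] [[0.508, 0.861, -0.004, -0.286], [-0.522, 0.311, 0.794, 0.231], [0.685, -0.401, 0.608, -1.264], [0.0, 0.0, 0.0, 1.0]]
top 409.99101446571893 409.99101446571893 319.9190318914971 198.13394421504927 [-0.0114932  0.         0.         0.         0.       ] [[-0.009, -1.0, 0.026, -0.01], [0.983, -0.004, 0.184, -0.555], [-0.183, 0.027, 0.983, -0.795], [0.0, 0.0, 0.0, 1.0]]
```

View pics/top0.png

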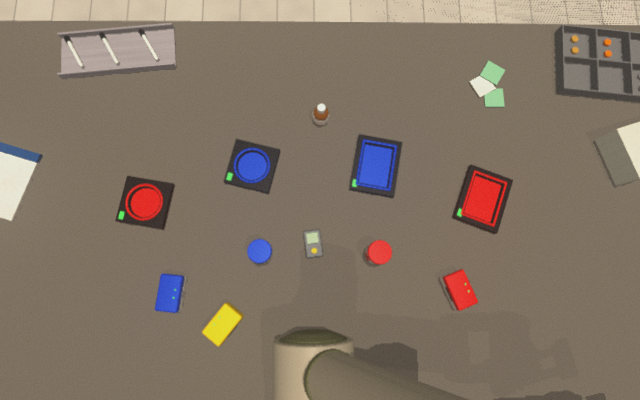

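View pics/scene0.png

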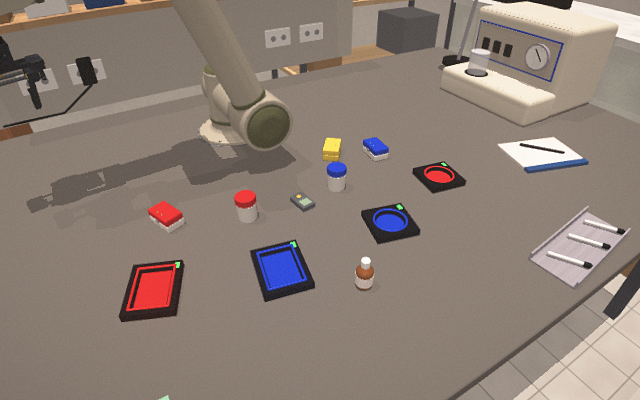

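The top view shows:
- **Pots:** blue at (260,251), red at (379,252).
- **Cases:** blue at (169,293), red at (461,290). The yellow look-alike is at (222,325).
- **Docks:** red pot (145,202), blue pot (252,166), blue case (376,166), red case (483,198).
- **Bystanders:** bottle at (321,112), tester at (313,243).

The scene view agrees.

Only two things could be the blue case: the blue-topped box at (169,293) and the yellow one at (222,325). The description says blue, so it is (169,293). I'll confirm that in a crop.

```bash
cat > h.py <<'E'
import numpy as np,cv2
from cell import sensors,camera,robot
def cast(c,uv,z,pose=None):
    """pixels -> world points on plane z; pose=(R,p) of the tool for the wrist camera"""
    K=np.array([[c['fx'],0,c['cx']],[0,c['fy'],c['cy']],[0,0,1]])
    n=cv2.undistortPoints(np.asarray(uv,float).reshape(-1,1,2),K,np.array(c['D'],float)).reshape(-1,2)
    d=np.c_[n[:,0],-n[:,1],-np.ones(len(n))]
    if pose is None:
        T=np.linalg.inv(c['extrinsics'])
    else:
        P=np.eye(4);P[:3,:3],P[:3,3]=pose;T=P@c['T_tool_cam']
    d=d@T[:3,:3].T;o=T[:3,3]
    return o+d*((z-o[2])/d[:,2])[:,None]
def blobs(img,col,amin=60):
    h=cv2.cvtColor(img,cv2.COLOR_RGB2HSV)
    H,S,V=cv2.split(h)
    m=((H<8)|(H>172)) if col=='red' else (H>105)&(H<130)
    m=(m&(S>150)&(V>60)).astype(np.uint8)
    cs,_=cv2.findContours(m,cv2.RETR_EXTERNAL,cv2.CHAIN_APPROX_NONE)
    return [k.reshape(-1,2) for k in cs if cv2.contourArea(k)>amin]
def rect(c,k,z,pose=None):
    w=cast(c,k,z,pose)[:,:2]*1000
    (x,y),(a,b),t=cv2.minAreaRect(w.astype(np.float32))
    if b>a:a,b,t=b,a,t+90
    return np.array([x,y,a,b,(t+90)%180-90])   # mm, long side dir in deg
def go(x,y,z,yaw=None):
    """mm: remaining shift in tool axes (mm) and turn (deg), scaled too; yaw = wanted direction of closing axis y, mod 180"""
    s=sensors.read_state();R=s['orientation'];p=s['eef_pos']*1000
    d=R.T@(np.array([x,y,z])-p)
    now=np.degrees(np.arctan2(R[1,1],R[0,1]));t=0
    if yaw is not None: t=-((yaw-now+90)%180-90)   # tool z is down
    print('at',p.round(1),'yaw y',now.round(1),'q6',s['joint_pos'][5].round(2),'shift',d.round(1),'scaled',(d/500).round(4),'turn',round(t,1),round(t/90,4),'t',round(s['clock'],2))
E
python3 - <<'E'
from h import *
import pickle
c=pickle.load(open('top0.pkl','rb'))
for col in('red','blue'):
    for k in blobs(c['pixels'],col):
        u=k.mean(0); print(col,u.round(),[ (z,rect(c,k,z).round(1).tolist()) for z in (.016,.027,.053)])
cv2.imwrite('pics/crop.png',cv2.resize(c['pixels'][230:360,130:300,::-1],None,fx=4,fy=4,interpolation=cv2.INTER_CUBIC))
s=pickle.load(open('scene0.pkl','rb'))
for col in('red','blue'):
    for k in blobs(s['pixels'],col): print('scene',col,k.mean(0).round(),rect(s,k,.053).round(1)[:2],rect(s,k,.027).round(1)[:2],rect(s,k,.016).round(1))
E
```

```text
red [460. 290.] [(0.016, [366.0, -305.4, 75.2, 49.1, 21.8]), (0.027, [366.5, -301.4, 74.2, 48.5, 21.8]), (0.053, [367.5, -291.9, 72.0, 47.0, 21.8])]
red [379. 252.] [(0.016, [445.9, -139.1, 50.3, 50.0, -38.4]), (0.027, [445.3, -137.2, 49.7, 49.4, -38.4]), (0.053, [443.9, -132.8, 48.2, 47.9, -38.4])]
red [144. 202.] [(0.016, [556.1, 361.5, 80.6, 78.2, 3.5]), (0.027, [554.1, 357.0, 79.5, 77.2, 3.5]), (0.053, [549.4, 346.4, 77.1, 74.9, 3.5])]
red [484. 198.] [(0.016, [561.0, -371.9, 108.0, 78.9, -21.2]), (0.027, [558.9, -367.1, 106.6, 77.9, -21.2]), (0.053, [554.1, -355.6, 103.4, 75.5, -21.2])]
blue [169. 293.] [(0.016, [366.0, 297.2, 73.1, 45.5, -6.6]), (0.027, [366.4, 293.6, 72.2, 44.9, -6.6]), (0.053, [367.4, 284.9, 70.0, 43.6, -6.6])]
blue [259. 251.] [(0.016, [449.5, 114.2, 46.3, 45.8, 89.6]), (0.027, [448.9, 112.8, 45.7, 45.2, 89.6]), (0.053, [447.4, 109.7, 44.3, 43.9, 89.6])]
blue [251. 165.] [(0.016, [635.9, 133.8, 76.8, 76.1, 0.8]), (0.027, [632.9, 132.3, 75.8, 75.1, 0.8]), (0.053, [625.8, 128.5, 73.5, 72.9, 0.8])]
blue [376. 165.] [(0.016, [636.5, -138.6, 105.8, 77.8, -10.7]), (0.027, [633.5, -136.7, 104.5, 76.8, -10.7]), (0.053, [626.4, -132.3, 101.3, 74.5, -10.7])]
scene red [152. 287.] [ 594.9 -368.5] [ 568.6 -370.3] [ 557.5 -371.   109.1   79.4  -21.1]
scene red [164. 213.] [ 398.  -301.7] [ 362.2 -300.2] [ 347.  -299.5   91.6   51.7   21.7]
scene red [245. 198.] [ 439.  -131.3] [ 405.2 -121.5] [ 390.8 -117.3   69.8   50.9  -22.6]
scene red [439. 174.] [590.6 317.4] [564.1 349.2] [552.9 362.6  78.9  76.   59.6]
scene blue [280. 267.] [ 665.4 -150. ] [ 642.6 -141.1] [ 633.  -137.3  108.1   78.4  -10.7]
scene blue [390. 220.] [665.  105.8] [642.2 127.2] [632.5 136.3  79.9  78.2 -30.9]
scene blue [336. 169.] [442.5 111.2] [408.7 132.9] [394.5 142.   68.7  48.7 -31. ]
scene blue [375. 146.] [397.  266.9] [361.1 296.2] [345.9 308.6  90.7  54.6  -8.3]
```

View pics/crop.png

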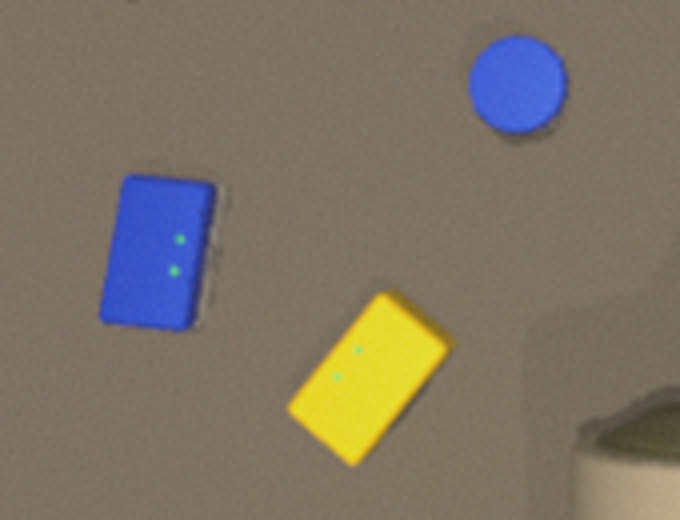

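The crop confirms it: the blue-topped case is at crop (158,253) and the yellow look-alike at (370,378). The two views agree to about 4 mm. I'll take the red pot first.

Request:
{"fn": "drive_tool", "kwargs": {
  "motion": [
    [0.0615,-0.0495,0.006,0,1],
    [0.0615,-0.0495,0.006,0,1],
    [0.0615,-0.0495,0.006,0,1],
    [0.0615,-0.0495,0.006,0,1],
    [0.0615,-0.0495,0.006,0,1],
    [0.0615,-0.0495,0.006,0,1],
    [0.0615,-0.0495,0.006,0,1],
    [0.0615,-0.0495,0.006,0,1],
    [0.0615,-0.0495,0.006,0,1],
    [0.0615,-0.0495,0.006,0,1],
    [0.0615,-0.0495,0.006,0,1],
    [0.0615,-0.0495,0.006,0,1],
    [0.0615,-0.0495,0.006,0,1],
    [0,0,0,0,1],
    [0,0,0,0,1]
  ]
}}

```text
clock: 1.35
eef_pos: [0.4414, -0.1305, 0.1993]
orientation: [[0.973, 0.23, -0.001], [0.23, -0.973, 0.0], [-0.001, -0.001, -1.0]]
ft_force: [0.2, 0.8, 0.4]
width: 0.999
grip_force: 0.0
```

```bash
cat > look.py <<'E'
from h import *
import sys
# usage: look.py name z_mm...
s=sensors.read_state();pose=(s['orientation'],s['eef_pos']);c=camera('wrist')
cv2.imwrite(f'pics/{sys.argv[1]}.png',c['pixels'][:,:,::-1])
for col in('red','blue'):
    for k in blobs(c['pixels'],col,300):
        edge=k.min()<=1 or k[:,0].max()>=638 or k[:,1].max()>=398
        print(col,k.mean(0).round(),'CUT' if edge else '',[(z,rect(c,k,float(z)/1000,pose).round(1).tolist()) for z in sys.argv[2:]])
E
python3 look.py w1 16 27 53; python3 -c "
from h import *
go(441,-132,100)"
```

```text
red [441. 251.]  [('16', [382.5, -314.1, 78.7, 34.9, 58.7]), ('27', [387.3, -307.3, 76.1, 33.8, 58.7]), ('53', [398.5, -291.3, 69.9, 31.0, 58.7])]
red [318. 184.]  [('16', [432.6, -134.4, 56.5, 53.6, 13.3]), ('27', [435.7, -133.7, 54.6, 51.9, 13.3]), ('53', [442.9, -131.8, 50.2, 47.6, 13.3])]
red [552. 121.]  [('16', [560.7, -372.0, 107.6, 80.8, -21.4]), ('27', [559.5, -363.3, 104.1, 78.1, -21.4]), ('53', [556.6, -342.7, 95.6, 71.7, -21.4])]
blue [ 83. 125.]  [('16', [437.1, 139.0, 65.0, 53.8, -77.0]), ('27', [440.1, 130.6, 62.9, 52.0, -77.0]), ('53', [447.0, 111.0, 57.7, 47.7, -77.0])]
blue [363.  21.] CUT [('16', [613.4, -133.9, 78.4, 59.7, 79.5]), ('27', [610.4, -133.1, 75.8, 57.7, 79.5]), ('53', [603.4, -131.3, 69.6, 53.0, 79.5])]
at [ 440.9 -131.7  199.5] yaw y -76.9 q6 0.79 shift [ 0.1  0.3 99.5] scaled [0.0003 0.0006 0.1989] turn 0 0.0 t 1.4
```

View pics/w1.png

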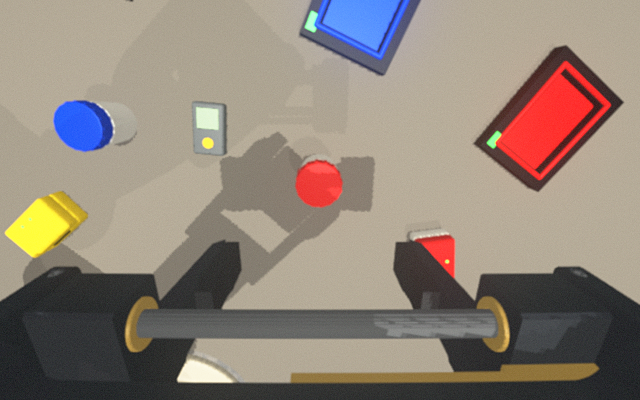

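The wrist view shows the red pot centred between the fingers at (318,184), measured at about (442,-132) mm. Going down and gripping it.

Request:
{"fn": "drive_tool", "kwargs": {
  "motion": [
    [0.002,0,0.07,0,1],
    [0,0,0.07,0,1],
    [0,0,0.07,0,1],
    [0,0,0.06,0,1],
    [0,0,0.04,0,1],
    [0,0,0.021,0,1],
    [0,0,0,0,1],
    [0,0,0,0,-1],
    [0,0,0,0,-1],
    [0,0,0,0,-1],
    [0,0,0,0,-1],
    [0,0,0,0,-1],
    [0,0,0,0,-1],
    [0,0,0,0,-1]
  ],
  "force": 20
}}

```text
clock: 2.57
eef_pos: [0.442, -0.1318, 0.0345]
orientation: [[0.974, 0.226, 0.0], [0.226, -0.974, -0.0], [0.0, 0.0, -1.0]]
ft_force: [-0.3, 1.0, 2.9]
width: 0.536
grip_force: 20.0
```

```bash
python3 -c "
from h import *
go(554.5,362,150)"
```

```text
at [ 442.  -131.8   34.5] yaw y -76.9 q6 0.8 shift [ 221.2 -455.6 -115.5] scaled [ 0.4424 -0.9112 -0.2311] turn 0 0.0 t 2.57
```

Request:
{"fn": "drive_tool", "kwargs": {
  "motion": [
    [0,0,-0.05,0,-1],
    [0,0,-0.07,0,-1],
    [0,0,-0.07,0,-1],
    [0.0158,-0.0325,-0.03,0,-1],
    [0.0316,-0.0651,0,0,-1],
    [0.0316,-0.0651,0,0,-1],
    [0.0316,-0.0651,0,0,-1],
    [0.0316,-0.0651,0,0,-1],
    [0.0316,-0.0651,0,0,-1],
    [0.0316,-0.0651,0,0,-1],
    [0.0316,-0.0651,0,0,-1],
    [0.0316,-0.0651,0,0,-1],
    [0.0316,-0.0651,0,0,-1],
    [0.0316,-0.0651,0,0,-1],
    [0.0316,-0.0651,0,0,-1],
    [0.0316,-0.0651,0,0,-1],
    [0.0316,-0.0651,0,0,-1],
    [0.0158,-0.0325,0,0,-1],
    [0,0,0,0,-1]
  ]
}}

```text
clock: 4.15
eef_pos: [0.5541, 0.3654, 0.1433]
orientation: [[0.973, 0.229, -0.0], [0.229, -0.973, 0.001], [-0.0, -0.001, -1.0]]
ft_force: [0.3, 0.6, -1.0]
width: 0.536
grip_force: 20.0
```

```bash
python3 look.py w2 16 53; python3 -c "
from h import *
go(554.5,362,41)"
```

```text
red [317. 271.]  [('16', [465.9, 344.9, 111.0, 105.9, -76.7]), ('53', [489.1, 350.3, 96.0, 91.6, -76.7])]
red [323. 186.]  [('16', [562.9, 361.0, 80.8, 65.5, -84.0]), ('53', [573.0, 364.3, 69.9, 56.6, -84.0])]
blue [341. 355.]  [('16', [353.2, 286.3, 66.8, 52.0, -76.8]), ('53', [391.5, 299.6, 57.7, 45.0, -76.8])]
blue [569. 163.]  [('16', [635.8, 132.1, 81.3, 80.4, 88.3]), ('53', [636.0, 166.3, 70.3, 69.6, 88.3])]
blue [56.  9.] CUT [('16', [661.3, 616.0, 44.3, 18.4, 73.1]), ('53', [658.1, 584.8, 38.3, 15.9, 73.1])]
at [554.  363.3 143.4] yaw y -76.8 q6 1.74 shift [  0.3   1.4 102.4] scaled [0.0005 0.0028 0.2047] turn 0 0.0 t 4.2
```

View pics/w2.png

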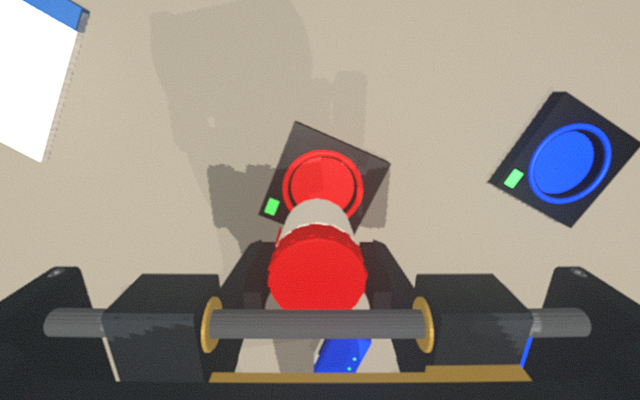

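The wrist view shows the pot above the red ring at (323,186), with the dock at about (555,361.5). Setting it down, slowly at the end.

Request:
{"fn": "drive_tool", "kwargs": {
  "motion": [
    [0.0015,0.0035,0.03,0,-1],
    [0,0,0.05,0,-1],
    [0,0,0.05,0,-1],
    [0,0,0.03,0,-1],
    [0,0,0.02,0,-1],
    [0,0,0.01,0,-1],
    [0,0,0.006,0,-1],
    [0,0,0.004,0,-1],
    [0,0,0.003,0,-1],
    [0,0,0,0,-1]
  ]
}}

```text
clock: 5.03
eef_pos: [0.5559, 0.3605, 0.0433]
orientation: [[0.974, 0.226, 0.001], [0.226, -0.974, 0.0], [0.001, -0.0, -1.0]]
ft_force: [-0.8, 0.4, -0.7]
width: 0.535
grip_force: 20.0
```

```bash
python3 -c "
from h import *
go(555,361.5,40.5)"
```

```text
at [555.9 360.5  43.3] yaw y -77.0 q6 1.74 shift [-0.6 -1.2  2.8] scaled [-0.0012 -0.0023  0.0056] turn 0 0.0 t 5.03
```

Request:
{"fn": "drive_tool", "kwargs": {
  "motion": [
    [0,-0.0015,0.003,0,-1],
    [0,0,0.002,0,-1],
    [0,0,0.001,0,-1],
    [0,0,0,0,-1]
  ]
}}

```text
clock: 5.37
eef_pos: [0.5557, 0.3615, 0.0406]
orientation: [[0.974, 0.226, 0.001], [0.226, -0.974, 0.001], [0.001, -0.0, -1.0]]
ft_force: [-1.2, -0.9, 3.9]
width: 0.534
grip_force: 20.0
```

Contact felt (3.9 N upward). Releasing, lifting, and going to the blue pot.

Request:
{"fn": "drive_tool", "kwargs": {
  "motion": [
    [0,0,0,0,0.3],
    [0,0,0,0,0.6],
    [0,0,0,0,1],
    [0,0,0,0,1],
    [0,0,0,0,1],
    [0,0,0,0,1],
    [0,0,-0.03,0,1],
    [0,0,-0.06,0,1],
    [0,0,-0.07,0,1],
    [0,0,-0.06,0,1],
    [-0.041,0.055,-0.02,0,1],
    [-0.041,0.055,0,0,1],
    [-0.041,0.055,0,0,1],
    [-0.041,0.055,0,0,1],
    [-0.041,0.055,0,0,1],
    [-0.041,0.055,0,0,1],
    [-0.041,0.055,0,0,1],
    [-0.041,0.055,0,0,1],
    [0,0,0,0,1],
    [0,0,0,0,1]
  ]
}}

```text
clock: 7.03
eef_pos: [0.4453, 0.1089, 0.1602]
orientation: [[0.975, 0.223, 0.001], [0.223, -0.975, 0.0], [0.001, 0.0, -1.0]]
ft_force: [0.9, 0.1, 0.2]
width: 0.999
grip_force: 0.0
```

```bash
python3 look.py w3 16 27 53; python3 -c "
from h import *
go(446,110.5,34.5)"
```

```text
red [59. 25.] CUT [('16', [536.9, 369.0, 102.2, 45.1, -78.3]), ('27', [536.5, 359.9, 98.3, 43.4, -78.3]), ('53', [535.8, 338.3, 89.2, 39.4, -78.3])]
blue [129. 220.]  [('16', [358.7, 300.9, 83.2, 52.0, -6.8]), ('27', [365.2, 294.3, 80.0, 50.1, -6.8]), ('53', [380.3, 278.9, 72.6, 45.4, -6.8])]
blue [317. 195.]  [('16', [435.0, 106.7, 57.8, 54.9, 19.0]), ('27', [438.6, 107.5, 55.6, 52.9, 19.0]), ('53', [446.9, 109.4, 50.4, 47.9, 19.0])]
blue [612.  65.] CUT [('16', [628.2, -136.9, 90.5, 80.2, -10.4]), ('27', [624.5, -126.9, 87.1, 77.1, -10.4]), ('53', [615.5, -103.2, 79.0, 70.0, -10.4])]
blue [337.   7.] CUT [('16', [605.3, 127.3, 61.5, 14.6, -77.0]), ('27', [602.4, 127.3, 59.2, 14.0, -77.0]), ('53', [595.5, 127.4, 53.7, 12.7, -77.0])]
at [445.8 109.8 160.1] yaw y -77.0 q6 1.33 shift [  0.3  -0.6 125.6] scaled [ 0.0005 -0.0013  0.2511] turn 0 0.0 t 7.08
```

View pics/w3.png

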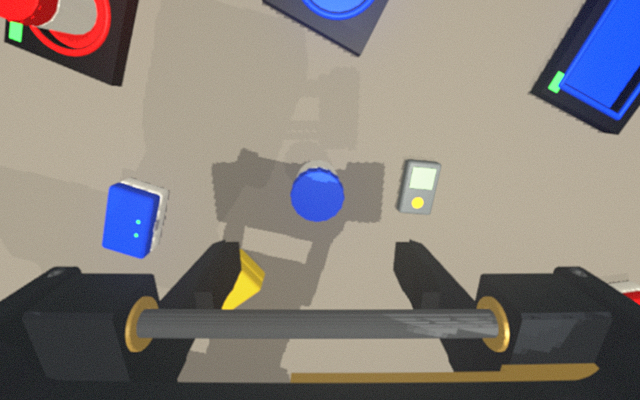

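The wrist view shows the blue pot centred at (317,195), the red pot standing in its dock at top left, and the tester at (418,187), clear of the fingers. Going down to grip.

Request:
{"fn": "drive_tool", "kwargs": {
  "motion": [
    [0.001,0,0.06,0,1],
    [0,0,0.07,0,1],
    [0,0,0.06,0,1],
    [0,0,0.04,0,1],
    [0,0,0.021,0,1],
    [0,0,0,0,1],
    [0,0,0,0,-1],
    [0,0,0,0,-1],
    [0,0,0,0,-1],
    [0,0,0,0,-1],
    [0,0,0,0,-1],
    [0,0,0,0,-1],
    [0,0,0,0,-1]
  ]
}}

```text
clock: 8.17
eef_pos: [0.4461, 0.1099, 0.0346]
orientation: [[0.974, 0.226, 0.001], [0.226, -0.974, -0.0], [0.001, 0.0, -1.0]]
ft_force: [0.5, -0.7, 2.7]
width: 0.541
grip_force: 20.0
```

```bash
python3 -c "
from h import *
go(635,133.5,120)"
```

```text
at [446.1 109.9  34.6] yaw y -77.0 q6 1.33 shift [189.4  19.7 -85.3] scaled [ 0.3788  0.0393 -0.1705] turn 0 0.0 t 8.17
```

Request:
{"fn": "drive_tool", "kwargs": {
  "motion": [
    [0,0,-0.05,0,-1],
    [0,0,-0.06,0,-1],
    [0,0,-0.06,0,-1],
    [0.032,0.0033,0,0,-1],
    [0.0632,0.0066,0,0,-1],
    [0.0632,0.0066,0,0,-1],
    [0.0632,0.0066,0,0,-1],
    [0.0632,0.0066,0,0,-1],
    [0.0632,0.0066,0,0,-1],
    [0.032,0.0033,0,0,-1],
    [0,0,0,0,-1],
    [0,0,0,0,-1]
  ]
}}

```text
clock: 9.17
eef_pos: [0.635, 0.1335, 0.1184]
orientation: [[0.974, 0.226, -0.002], [0.226, -0.974, -0.0], [-0.002, -0.0, -1.0]]
ft_force: [-0.6, -0.2, -0.7]
width: 0.534
grip_force: 20.0
```

```bash
python3 look.py w4 16; python3 -c "
from h import *
go(635,133.5,40.6)"
```

```text
red [ 24. 244.] CUT [('16', [519.9, 399.2, 73.3, 54.7, -7.3])]
red [ 70. 220.]  [('16', [558.2, 357.3, 81.0, 70.6, 35.0])]
blue [622. 257.] CUT [('16', [642.4, -177.4, 58.4, 9.4, -10.5])]
blue [317. 271.]  [('16', [562.1, 116.9, 100.1, 96.4, -76.9])]
blue [576. 250.] CUT [('16', [636.7, -132.9, 107.7, 67.9, -11.2])]
blue [317. 191.]  [('16', [643.0, 136.2, 79.4, 64.0, -75.1])]
at [634.4 133.5 118.7] yaw y -76.9 q6 1.37 shift [ 0.7  0.2 78.1] scaled [0.0015 0.0004 0.1563] turn 0 0.0 t 9.22
```

The far half of the ring puts the dock at (635.6,134.2), in agreement with the earlier value. Setting the pot down.

Request:
{"fn": "drive_tool", "kwargs": {
  "motion": [
    [0.002,0,0.03,0,-1],
    [0,0,0.045,0,-1],
    [0,0,0.035,0,-1],
    [0,0,0.02,0,-1],
    [0,0,0.01,0,-1],
    [0,0,0.006,0,-1],
    [0,0,0.003,0,-1],
    [0,0,0.003,0,-1],
    [0,0,0.002,0,-1],
    [0,0,0.002,0,-1],
    [0,0,0,0,-1]
  ]
}}

```text
clock: 10.13
eef_pos: [0.6365, 0.1338, 0.0414]
orientation: [[0.974, 0.226, 0.0], [0.226, -0.974, 0.0], [0.0, 0.0, -1.0]]
ft_force: [-0.2, -0.5, -1.4]
width: 0.536
grip_force: 20.0
```

Request:
{"fn": "drive_tool", "kwargs": {
  "motion": [
    [0,0,0.0015,0,-1],
    [0,0,0.001,0,-1],
    [0,0,0,0,-1]
  ]
}}

```text
clock: 10.38
eef_pos: [0.6367, 0.1338, 0.0406]
orientation: [[0.974, 0.226, 0.001], [0.226, -0.974, 0.0], [0.001, 0.0, -1.0]]
ft_force: [-0.0, -1.3, 4.1]
width: 0.537
grip_force: 20.0
```

```bash
python3 -c "
from h import *
go(364,295,130,83.2)"
```

```text
at [636.7 133.8  40.6] yaw y -77.0 q6 1.37 shift [-229.2 -218.6  -89.7] scaled [-0.4584 -0.4372 -0.1793] turn 19.8 0.2206 t 10.38
```

Contact again, so the pot is seated. Releasing and moving above the blue case.

Request:
{"fn": "drive_tool", "kwargs": {
  "motion": [
    [0,0,0,0,0.4],
    [0,0,0,0,0.7],
    [0,0,0,0,1],
    [0,0,0,0,1],
    [0,0,0,0,1],
    [0,0,-0.03,0,1],
    [0,0,-0.06,0,1],
    [0,0,-0.07,0,1],
    [0,0,-0.06,0,1],
    [-0.051,-0.0486,0,0,1],
    [-0.051,-0.0486,0,0,1],
    [-0.051,-0.0486,0,0,1],
    [-0.051,-0.0486,0,0,1],
    [-0.051,-0.0486,0,0,1],
    [-0.051,-0.0486,0,0,1],
    [-0.051,-0.0486,0,0,1],
    [-0.051,-0.0486,0,0,1],
    [-0.051,-0.0486,0,0,1],
    [0,0,0,0.0735,1],
    [0,0,0,0.0735,1]
  ]
}}

```text
clock: 12.05
eef_pos: [0.3619, 0.2959, 0.1503]
orientation: [[1.0, -0.005, 0.0], [-0.005, -1.0, 0.0], [0.0, -0.0, -1.0]]
ft_force: [0.2, 0.2, -0.9]
width: 0.996
grip_force: 0.0
```

Request:
{"fn": "drive_tool", "kwargs": {
  "motion": [
    [0,0,0,0.0735,1],
    [0,0,0,0,1],
    [0,0,0,0,1]
  ]
}}

```text
clock: 12.3
eef_pos: [0.3635, 0.295, 0.1501]
orientation: [[0.993, -0.115, 0.0], [-0.115, -0.993, 0.0], [0.0, -0.0, -1.0]]
ft_force: [-0.9, 0.4, -0.2]
width: 0.999
grip_force: 0.0
```

```bash
python3 look.py w5 16 27; python3 -c "
from h import *
go(364,295,15,83.2)"
```

```text
red [209.  10.] CUT [('16', [527.1, 365.0, 69.0, 20.2, 82.9]), ('27', [524.0, 361.9, 66.3, 19.4, 82.9])]
blue [319. 187.]  [('16', [362.3, 292.8, 77.3, 47.9, -6.7]), ('27', [365.6, 292.6, 74.2, 46.0, -6.7])]
at [363.5 295.  150. ] yaw y -96.6 q6 2.11 shift [ 4.00e-01 -1.00e-01  1.35e+02] scaled [ 9.000e-04 -1.000e-04  2.701e-01] turn 0.2 0.0023 t 12.35
```

View pics/w5.png

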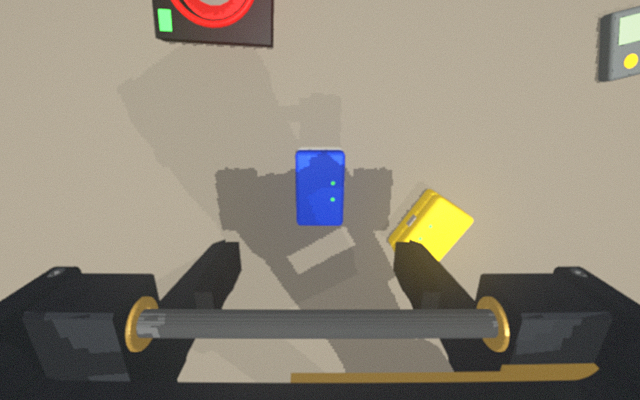

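The wrist view shows the blue case centred at (319,187), with the yellow look-alike close to the right finger at (432,222). I'll check the gap.

```bash
python3 - <<'E'
from h import *
import pickle
c=pickle.load(open('top0.pkl','rb'))
h=cv2.cvtColor(c['pixels'],cv2.COLOR_RGB2HSV)
m=cv2.inRange(h,(20,130,80),(34,255,255))
for k in cv2.findContours(m,cv2.RETR_EXTERNAL,cv2.CHAIN_APPROX_NONE)[0]:
    if cv2.contourArea(k)>200:
        w=cast(c,k.reshape(-1,2),.03)[:,:2]*1000
        print(cv2.boxPoints(cv2.minAreaRect(w.astype(np.float32))).round())
s=sensors.read_state();R=s['orientation'][:2,:2]
g=(w-[365.5,292.8])@R;print('yellow in tool xy: y min where x in +-25:',g[abs(g[:,0])<25][:,1].min() if (abs(g[:,0])<25).any() else None, g.min(0),g.max(0))
go(365.5,293,15,83.3)
E
```

```text
[[260. 189.]
 [321. 140.]
 [351. 177.]
 [290. 226.]]
yellow in tool xy: y min where x in +-25: 101.92673923732897 [-89.09333615  77.88177526] [ -4.6788599  154.93970668]
at [363.5 295.  150. ] yaw y -96.6 q6 2.11 shift [  2.2   1.7 135. ] scaled [0.0043 0.0035 0.2701] turn 0.1 0.0012 t 12.35
```

There is 40 mm of clearance. Going down to grip high on the case, so the fingers stay above the dock rim later.

Request:
{"fn": "drive_tool", "kwargs": {
  "motion": [
    [0.004,0.0035,0.06,0.001,1],
    [0,0,0.07,0,1],
    [0,0,0.06,0,1],
    [0,0,0.05,0,1],
    [0,0,0.02,0,1],
    [0,0,0.01,0,1],
    [0,0,0,0,1],
    [0,0,0,0,-1],
    [0,0,0,0,-1],
    [0,0,0,0,-1],
    [0,0,0,0,-1],
    [0,0,0,0,-1],
    [0,0,0,0,-1],
    [0,0,0,0,-1]
  ],
  "force": 25
}}

```text
clock: 13.52
eef_pos: [0.3653, 0.2931, 0.0152]
orientation: [[0.993, -0.12, 0.0], [-0.12, -0.993, 0.0], [0.0, -0.0, -1.0]]
ft_force: [-0.8, -0.2, 2.4]
width: 0.518
grip_force: 25.0
```

```bash
python3 -c "
from h import *
go(635.5,-137.5,130,79.3)"
```

```text
at [365.3 293.1  15.2] yaw y -96.9 q6 2.11 shift [ 319.8  395.1 -114.7] scaled [ 0.6397  0.7902 -0.2295] turn 3.8 0.0425 t 13.52
```

Request:
{"fn": "drive_tool", "kwargs": {
  "motion": [
    [0,0,-0.04,0,-1],
    [0,0,-0.06,0,-1],
    [0,0,-0.06,0,-1],
    [0,0,-0.06,0,-1],
    [0.0228,0.0282,0,0,-1],
    [0.0457,0.0564,0,0,-1],
    [0.0457,0.0564,0,0,-1],
    [0.0457,0.0564,0,0,-1],
    [0.0457,0.0564,0,0,-1],
    [0.0457,0.0564,0,0,-1],
    [0.0457,0.0564,0,0,-1],
    [0.0457,0.0564,0,0,-1],
    [0.0457,0.0564,0,0,-1],
    [0.0457,0.0564,0,0,-1],
    [0.0457,0.0564,0,0,-1],
    [0.0457,0.0564,0,0,-1],
    [0.0457,0.0564,0,0,-1],
    [0.0457,0.0564,0,0,-1],
    [0.0228,0.0282,0,0.0425,-1],
    [0,0,0,0,-1]
  ]
}}

```text
clock: 15.18
eef_pos: [0.6365, -0.1408, 0.124]
orientation: [[0.981, -0.192, 0.0], [-0.192, -0.981, -0.001], [0.0, 0.001, -1.0]]
ft_force: [0.3, -0.5, -2.2]
width: 0.521
grip_force: 25.0
```

```bash
python3 look.py w6 16; python3 -c "
from h import *
go(635.5,-138,21.2,79.3)"
```

```text
red [568. 226.]  [('16', [559.8, -371.4, 108.0, 81.2, -21.2])]
blue [ 13. 269.] CUT [('16', [610.8, 182.1, 73.6, 38.9, -31.5])]
blue [ 52. 234.]  [('16', [644.5, 125.0, 81.2, 52.9, 41.2])]
blue [314. 207.]  [('16', [599.0, -133.2, 178.2, 91.6, -11.1])]
at [ 635.5 -138.7  124. ] yaw y -100.8 q6 1.36 shift [-1.000e-01 -7.000e-01  1.028e+02] scaled [-1.000e-04 -1.300e-03  2.055e-01] turn -0.1 -0.0014 t 15.23
```

View pics/w6.png

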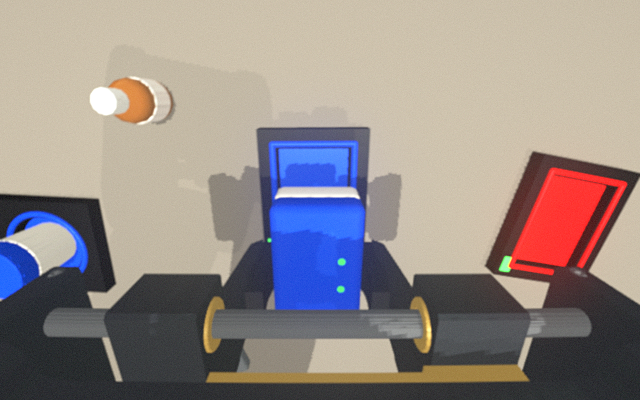

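The case lines up with the blue dock, whose far rim runs from (270,142) to (358,142). I'll check that edge, then lower.

```bash
python3 - <<'E'
from h import *
s=sensors.read_state();pose=(s['orientation'],s['eef_pos']);c=camera('wrist')
w=cast(c,[[270,142],[358,142]],.016,pose)[:,:2]*1000;m=w.mean(0);d=w[1]-w[0];L=np.hypot(*d);d/=L
ax=np.array([-d[1],d[0]]);print(w.round(1),L,'centre',m-ax*53.5,np.degrees(np.arctan2(*ax[::-1])))
go(*(m-ax*53.5),21.2,79.3)
E
```

```text
[[ 692.2 -107.6]
 [ 677.8 -182.9]] 76.67740115001118 centre [ 632.48194733 -135.18986691] -10.820224144026323
at [ 635.  -137.3  124.2] yaw y -100.7 q6 1.36 shift [ -2.7  -1.6 103. ] scaled [-0.0055 -0.0031  0.206 ] turn -0.0 -0.0001 t 15.28
```

Request:
{"fn": "drive_tool", "kwargs": {
  "motion": [
    [-0.001,0,0.04,0,-1],
    [0,0,0.05,0,-1],
    [0,0,0.05,0,-1],
    [0,0,0.03,0,-1],
    [0,0,0.014,0,-1],
    [0,0,0.008,0,-1],
    [0,0,0.005,0,-1],
    [0,0,0.003,0,-1],
    [0,0,0.003,0,-1],
    [0,0,0.002,0,-1],
    [0,0,0,0,-1]
  ]
}}

```text
clock: 16.2
eef_pos: [0.6351, -0.1372, 0.0229]
orientation: [[0.983, -0.186, 0.001], [-0.186, -0.983, -0.0], [0.001, 0.0, -1.0]]
ft_force: [-0.1, -0.3, -1.4]
width: 0.519
grip_force: 25.0
```

Request:
{"fn": "drive_tool", "kwargs": {
  "motion": [
    [0,0,0.002,0,-1],
    [0,0,0.0015,0,-1],
    [0,0,0.001,0,-1],
    [0,0,0,0,-1]
  ]
}}

```text
clock: 16.53
eef_pos: [0.6351, -0.1372, 0.0212]
orientation: [[0.983, -0.186, 0.001], [-0.186, -0.983, -0.0], [0.001, 0.0, -1.0]]
ft_force: [-1.4, 1.0, 4.4]
width: 0.52
grip_force: 25.0
```

```bash
python3 -c "
from h import *
go(366,-301,130,111.8)"
```

```text
at [ 635.1 -137.2   21.2] yaw y -100.7 q6 1.36 shift [-233.9  210.9 -108.9] scaled [-0.4678  0.4219 -0.2178] turn -32.5 -0.3612 t 16.53
```

Contact again. Releasing and moving to the red case.

Request:
{"fn": "drive_tool", "kwargs": {
  "motion": [
    [0,0,0,0,0.4],
    [0,0,0,0,0.7],
    [0,0,0,0,1],
    [0,0,0,0,1],
    [0,0,0,0,1],
    [0,0,-0.04,0,1],
    [0,0,-0.06,0,1],
    [0,0,-0.07,0,1],
    [0,0,-0.07,0,1],
    [-0.052,0.0469,0,0,1],
    [-0.052,0.0469,0,0,1],
    [-0.052,0.0469,0,0,1],
    [-0.052,0.0469,0,0,1],
    [-0.052,0.0469,0,0,1],
    [-0.052,0.0469,0,0,1],
    [-0.052,0.0469,0,0,1],
    [-0.052,0.0469,0,0,1],
    [-0.052,0.0469,0,0,1],
    [0,0,0,-0.0722,1],
    [0,0,0,-0.0722,1]
  ]
}}

```text
clock: 18.2
eef_pos: [0.3645, -0.3021, 0.1405]
orientation: [[0.999, 0.042, 0.0], [0.042, -0.999, -0.0], [0.0, 0.0, -1.0]]
ft_force: [0.1, 0.7, -0.1]
width: 0.995
grip_force: 0.0
```

Request:
{"fn": "drive_tool", "kwargs": {
  "motion": [
    [0,0,0,-0.0722,1],
    [0,0,0,-0.0722,1],
    [0,0,0,-0.0722,1],
    [0,0,0,0,1],
    [0,0,0,0,1]
  ]
}}

```text
clock: 18.62
eef_pos: [0.3659, -0.3011, 0.1403]
orientation: [[0.93, 0.368, 0.0], [0.368, -0.93, -0.0], [0.0, 0.0, -1.0]]
ft_force: [-0.8, 0.5, 0.4]
width: 0.996
grip_force: 0.0
```

```bash
python3 look.py w7 16 27; python3 -c "
from h import *
go(366,-301,15,111.8)"
```

```text
red [316. 192.]  [('16', [362.6, -301.5, 79.6, 48.5, 21.7]), ('27', [366.0, -300.2, 76.3, 46.5, 21.7])]
red [480.  28.] CUT [('16', [557.9, -370.1, 100.1, 79.3, -21.2]), ('27', [553.3, -366.0, 96.1, 76.1, -21.2])]
at [ 365.8 -301.1  140.3] yaw y -68.4 q6 0.26 shift [  0.2  -0.  125.3] scaled [ 0.0003 -0.      0.2506] turn -0.2 -0.0025 t 18.67
```

View pics/w7.png

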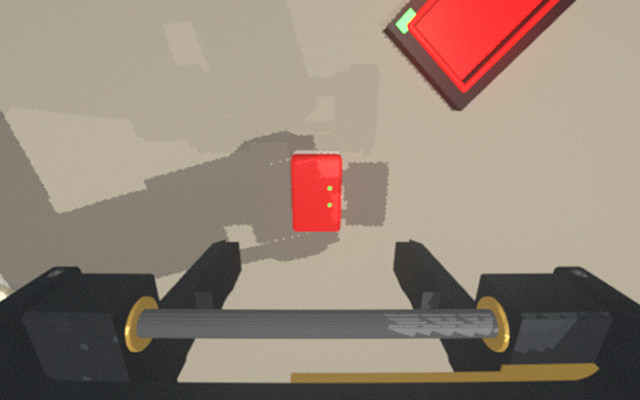

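The red case is centred and aligned at (316,192), with nothing near the fingers. Gripping it.

Request:
{"fn": "drive_tool", "kwargs": {
  "motion": [
    [0,-0.001,0.06,-0.002,1],
    [0,0,0.07,0,1],
    [0,0,0.06,0,1],
    [0,0,0.04,0,1],
    [0,0,0.0205,0,1],
    [0,0,0,0,1],
    [0,0,0,0,1],
    [0,0,0,0,-1],
    [0,0,0,0,-1],
    [0,0,0,0,-1],
    [0,0,0,0,-1],
    [0,0,0,0,-1],
    [0,0,0,0,-1],
    [0,0,0,0,-1]
  ]
}}

```text
clock: 19.83
eef_pos: [0.3657, -0.3006, 0.0152]
orientation: [[0.927, 0.374, 0.0], [0.374, -0.927, -0.0], [0.0, 0.0, -1.0]]
ft_force: [-0.1, 1.5, 2.0]
width: 0.519
grip_force: 25.0
```

```bash
python3 -c "
from h import *
go(559.7,-371.5,130,68.8)"
```

```text
at [ 365.7 -300.6   15.2] yaw y -68.0 q6 0.25 shift [ 153.4  138.3 -114.8] scaled [ 0.3069  0.2766 -0.2296] turn 43.2 0.4795 t 19.83
```

Request:
{"fn": "drive_tool", "kwargs": {
  "motion": [
    [0,0,-0.04,0,-1],
    [0,0,-0.06,0,-1],
    [0,0,-0.06,0,-1],
    [0,0,-0.06,0,-1],
    [0.0256,0.0231,0,0,-1],
    [0.0511,0.0461,0,0,-1],
    [0.0511,0.0461,0,0,-1],
    [0.0511,0.0461,0,0,-1],
    [0.0511,0.0461,0,0,-1],
    [0.0511,0.0461,0,0,-1],
    [0.0256,0.0231,0,0,-1],
    [0,0,0,0.0685,-1],
    [0,0,0,0.0685,-1],
    [0,0,0,0.0685,-1],
    [0,0,0,0.0685,-1],
    [0,0,0,0.0685,-1],
    [0,0,0,0.0685,-1],
    [0,0,0,0.0685,-1],
    [0,0,0,0,-1],
    [0,0,0,0,-1]
  ]
}}

```text
clock: 21.5
eef_pos: [0.5595, -0.3714, 0.1246]
orientation: [[0.934, -0.359, -0.001], [-0.359, -0.934, 0.001], [-0.001, -0.0, -1.0]]
ft_force: [-0.1, -0.3, -1.3]
width: 0.521
grip_force: 25.0
```

```bash
python3 look.py w8 16; python3 -c "
from h import *
go(559.7,-371.5,21.2,68.8)"
```

```text
red [317. 253.]  [('16', [498.8, -347.7, 126.2, 93.0, -21.0])]
red [312. 165.]  [('16', [585.1, -380.1, 78.8, 54.0, 69.2])]
blue [ 56. 206.] CUT [('16', [637.0, -130.5, 107.8, 92.0, -10.8])]
at [ 559.5 -371.4  124.7] yaw y -111.0 q6 1.18 shift [  0.3   0.  103.5] scaled [0.0006 0.     0.207 ] turn 0.2 0.0022 t 21.55
```

View pics/w8.png

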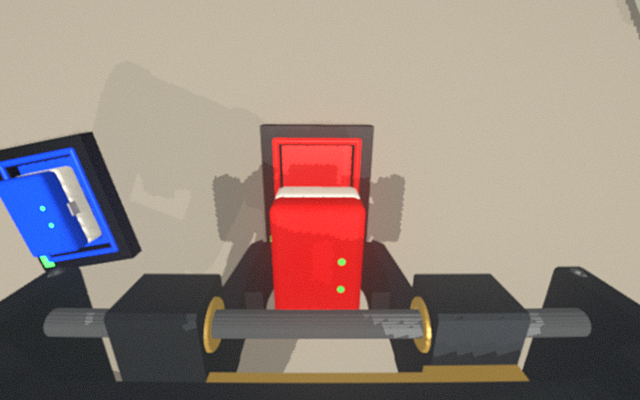

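The red case lines up with its dock, which measures (560,-371), and the blue case sits in its dock at left. Lowering.

Request:
{"fn": "drive_tool", "kwargs": {
  "motion": [
    [0,0,0.04,0.002,-1],
    [0,0,0.05,0,-1],
    [0,0,0.05,0,-1],
    [0,0,0.03,0,-1],
    [0,0,0.014,0,-1],
    [0,0,0.008,0,-1],
    [0,0,0.005,0,-1],
    [0,0,0.003,0,-1],
    [0,0,0.003,0,-1],
    [0,0,0.002,0,-1],
    [0,0,0.0015,0,-1],
    [0,0,0.001,0,-1],
    [0,0,0,0,-1]
  ]
}}

```text
clock: 22.63
eef_pos: [0.5597, -0.3716, 0.0214]
orientation: [[0.931, -0.364, 0.0], [-0.364, -0.931, -0.0], [0.0, 0.0, -1.0]]
ft_force: [0.2, 0.3, -0.8]
width: 0.519
grip_force: 25.0
```

Request:
{"fn": "drive_tool", "kwargs": {
  "motion": [
    [0,0,0.001,0,-1],
    [0,0,0.0005,0,-1],
    [0,0,0,0,-1]
  ]
}}

```text
clock: 22.88
eef_pos: [0.5597, -0.3716, 0.0212]
orientation: [[0.931, -0.364, 0.0], [-0.364, -0.931, -0.0], [0.001, 0.0, -1.0]]
ft_force: [-2.3, 1.9, 6.1]
width: 0.523
grip_force: 25.0
```

Seated (6 N). Releasing, lifting and backing off for a last check.

Request:
{"fn": "drive_tool", "kwargs": {
  "motion": [
    [0,0,0,0,0.4],
    [0,0,0,0,0.7],
    [0,0,0,0,1],
    [0,0,0,0,1],
    [0,0,0,0,1],
    [0,0,-0.04,0,1],
    [0,0,-0.06,0,1],
    [0,0,-0.07,0,1],
    [0,0,-0.07,0,1],
    [-0.05,0.02,-0.03,0,1],
    [-0.06,0.02,-0.03,0,1],
    [-0.06,0.02,-0.03,0,1],
    [-0.06,0.02,0,0,1],
    [-0.06,0.02,0,0,1],
    [0,0,0,0,1],
    [0,0,0,0,1]
  ]
}}

```text
clock: 24.22
eef_pos: [0.4056, -0.3654, 0.186]
orientation: [[0.931, -0.366, 0.0], [-0.366, -0.931, -0.0], [0.001, 0.0, -1.0]]
ft_force: [1.3, -0.5, 0.6]
width: 1.0
grip_force: 0.0
```

```bash
python3 - <<'E'
from h import *
for n in('top','scene'):
    c=camera(n);cv2.imwrite(f'pics/{n}9.png',c['pixels'][:,:,::-1])
E
```

```text
(no output)
```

View pics/scene9.png

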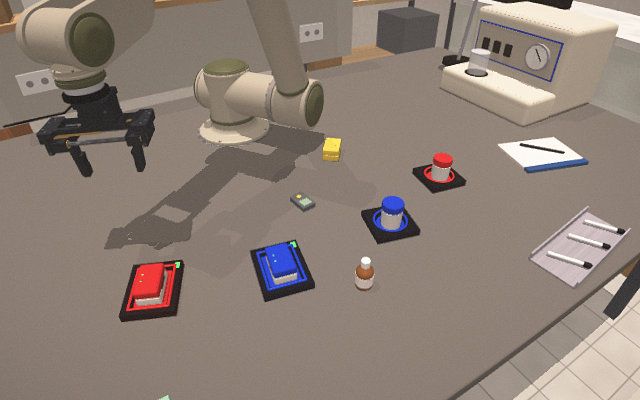

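View pics/top9.png

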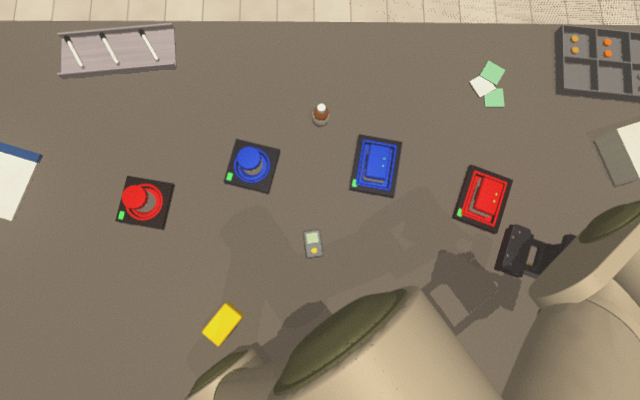

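Both views show all four items flat in the docks of their own colour: red pot (442,165), blue pot (392,212), blue case (283,262) and red case (148,283) in the scene view. The bottle, tester and yellow case have not moved, and the gripper is clear.

```bash
python3 -c "
from cell import robot
print(robot.sign_off())"
```

```text
the job is handed in; nothing more can be done
None
```

Both pots and both cases are set down flat in the docks of their own colour and released, with the bottle, tester and yellow case left where they were; I handed the job in at about 24 s of the 109 s allowed.

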